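Load the tin into the coin counter's push-latched well

TASK

Press the brass lift down in the coin counter's well until its push latch lets go and the lift rises, then set the round tin pill box flat in the raised lift and let go of it. Press the tin and lift down together until the latch catches again, so that they stay down when you let go. The latch is worn and delicate: never push on the lift or the tin in it with more than 20 N, and leave the loupe, tube rack and scale block where they are.

Things in the scene. Friction and masses are not known exactly. Their poses are not given: they have to be found in the camera images.
- counter: the cast iron coin counter, fixed to the counter top. Its origin is on the table under the axis of the well. Around the well is a flat deck 130 x 130 mm, 60 mm high, with a round open well 68 mm across and 50 mm deep, in which the lift slides; at local +x (away from the robot at yaw 0) stands its head, from local x = 100 to 210 mm, 110 mm wide and 170 mm high, with a brass hopper up to 220 mm and a fixed side crank reaching local y = +115 mm
- lift (a joint): height of the lift relative to latched, m: 0 latched, 0.026 raised, below 0 pushed past the latch. A spring holds it up; pressing takes 3 to 7 N. Push-push latch: to switch state, press 5 to 21 mm below latched height (how far is hidden and varies), then let up; shorter presses switch nothing. 1 to 2 mm past that point is a firm stop: a slow press (under 20 mm/s) that feels it, at 9 to 11 N, has switched
- seat (a point): centre of the lift's flat brass seat, z up: 46 mm above the table when latched (14 mm below the deck), 72 mm when raised (12 mm above the deck). The seat is 49 mm across inside a lip 2.5 mm high; the lift is 57 mm across outside
- tin: the loose round tin pill box, closed, 44 mm across and 16 mm high, 40 to 85 g, lying flat on the table; origin at the centre of its underside, z up
- loupe: bystander: loupe lying flat, 44 mm round and 18 mm high with a wooden grip reaching 90 mm towards its local -x; origin under the lens
- rack: bystander: wooden rack 70 x 130 x 30 mm with three brass tubes along its local y, up to 123 mm high; origin at the centre of its underside
- scale_block: bystander: wooden scale block 80 x 110 x 35 mm with a low brass pan on top (41 mm high); origin at the centre of its underside
- catch_pin (a joint): debug
- catch_wear (a joint): debug
- catch_buffer (a joint): debug

How it is judged (in metres and radians):
On the way, in this order (a step that is already met when the one before it is completed fails the run):
1. the latch is released and the empty lift stands raised, untouched (value of joint lift above 0.022 m and contact force between the fingers and lift below 0.1 N), for 0.2 s.
2. the tin lies flat in the raised lift, let go (value of joint lift above 0.02 m and horizontal distance between tin and seat below 0.005 m and z of tin in the frame of seat below 0.0015 m and angle between tin's own z axis and vertical below 0.08 rad and contact force between the fingers and tin below 0.1 N), for 0.2 s.
At the end, for the whole second after the job is handed in: the lift is latched down again by itself (within 3 mm below and 2 mm above its latched height) with the tin at rest flat on its seat, within 5 mm of the centre and 0.08 rad of upright (value of joint lift between -0.003 and 0.002 m and horizontal distance between tin and seat below 0.005 m and z of tin in the frame of seat below 0.0015 m and angle between tin's own z axis and vertical below 0.08 rad and linear speed of tin below 0.02 m/s); the robot touches nothing.
It fails at once if more than 20 N put on the lift by the robot or through the tin (contact force between any of the arm, the fingers, tin and lift above 20 N).
It fails at once if the loupe, tube rack or scale block shifted by more than 15 mm (distance of any of loupe, rack, scale_block from where it was at the start of the episode above 0.015 m).
It also fails if it takes over 64 s, if anything falls off the work surface, if the arm or the gripper's body presses on something with over 40 N, if the wrist force passes 120 N, or if a joint passes its speed limit or range.

ROBOT

A 6-joint arm with a two-finger parallel gripper is mounted at the origin on the work surface. World frame = base frame: x ahead of the robot, y to its left, z up, the work surface at z = 0. Lengths are in m, angles in degrees, forces in N, time in s.
With the tool pointing down it reaches from about 0.15 to 0.775 m from the base axis. Payload 6.1 kg.
Tool frame: the origin (TCP) lies midway between the tips of the shut fingers; the grasp point (between the pads) lies 19 mm behind it; z points along the fingers, y is the direction in which the jaws open and shut (so a half turn about z gives the same grasp; the last joint's range is limited). The gripper opens to 85 mm and grips with 20 to 120 N. Pads are 22 mm wide; open, the fingers measure 114 mm over their backs; the gripper's body (76 mm by 85 mm) begins 54 mm behind the grasp point. The pads swing forward as they close: fully open they stand 13 mm farther back than shut.
Start: joints at [74.141, 7.208, -2.269, 80.523, 0, 90], TCP at [0.143, 0.505, 0.231] pointing down, gripper open.
Joint ranges: [-155.77, 155.77], [-54.66, 111.73], [-72.52, 77.12], [-102.08, 115.82], [-83.92, 84.16], [-180, 180]. Speed limits (degrees/s): [136.94, 136.94, 172.46, 180, 180, 180].

INTERFACE

Orientations are given as a 3x3 rotation matrix whose columns are the frame's x, y, z axes.
In Python, from rig import r gives the robot as it stands.
- The arm moves only by the tool jog_arm, never from a script. Its arguments are lists of equal length, an entry for each row: "claw": the gripper command: -1 is shut, 1 is fully open, values between are in proportion; "linear": the shift along the tool's x, y, z in m, a list of three; "dr": the turn, a rotation vector about the tool's x, y, z in degrees, a list of three. In form: {"claw": [claw, ...], "linear": [[tx, ty, tz], ...], "dr": [[wx, wy, wz], ...]}. A call has 1 to 8 rows; each row is the pose to reach, as a shift and turn from the pose measured when the call began, along the tool's axes at that moment; what a row does not reach only later rows make up. A row lasts 1/8 s, in which the tool goes at most 62.5 mm and 10.7 degrees, less where a joint would pass 70% of its speed; a pose out of reach is approached as far as the arm can. A call with a gripper value outside its range is refused whole. The fingers move at their own pace and stop on an object; "force" is the grip in N (left out, the last holds). Time passes only in rows, so rows that repeat a pose let the fingers close. It gives the time, the measured TCP pose, the force and the opening at its end, in the units of the state.
- r.observe(): the state, without advancing time (a new reading comes with each control period).
- r.grab_frame(name): name is "scene" or "top" or "wrist"; returns a dict with "image" (400x640x3 uint8, red, green, blue), "mtx" (3x3 intrinsics, pixels), "extrinsics" (4x4, takes a point from world to camera coordinates). Camera axes: x right, y down, z forward; pixel columns grow to the right and rows downward; lengths in m; the calibration is good to about 2 mm. A picture is of the moment at which its call begins. There is no depth.
- r.job_done(): hands the job in, once; it reports no verdict.
The state is a dict: "time": time; "q": joint angles; "qd": joint speeds; "joint_torque": joint torques, N m; "tcp_pos": TCP position; "tcp_rot": TCP orientation; "contact_force": force on the tool from outside, world axes, zero at the start; "torque": the same for the moment, N m; "grip_width": finger opening in m.
Only numpy, scipy, OpenCV 4.12 (cv2) and the standard library are available. Lean on these libraries where they do the work, as an engineer would, in place of code of your own. Each camera call takes 0.05 s, during which the arm holds its last target. There are 200 camera calls.

## Working session

There is one attempt and no reset: what is moved stays moved. The work goes in short steps, Python scripts to look and compute and a tool call to move; the robot and the scene stay as the last step left them, time stands still between calls to the robot, and variables do not carry over. Pictures are saved under pics/ and viewed, about 8 in all and at most 12, crops included, and the job is handed in when it is done.

Besides the shell and the picture viewer there is one more tool, called as name(argument=value, ...) on one line, values as JSON. jog_arm: Moves the arm, as the interface text tells. Its arguments: {"type":"object","properties":{"claw":{"type":"array"},"linear":{"type":"array"},"dr":{"type":"array"},"force":{"type":"number"}},"required":["claw","linear","dr"]}

```bash
mkdir -p pics; ls
cat > h.py <<'E'
import numpy as np, cv2
from rig import r
def grab(n,f=None):
    d=r.grab_frame(n)
    if f: cv2.imwrite('pics/'+f,cv2.cvtColor(d['image'],cv2.COLOR_RGB2BGR))
    return d
def ray(d,u,v,z):
    E=np.array(d['extrinsics']);R,t=E[:3,:3],E[:3,3]
    c=-R.T@t; k=R.T@np.linalg.inv(d['mtx'])@np.array([u,v,1.])
    return c+k*(z-c[2])/k[2]
def proj(d,p):
    E=np.array(d['extrinsics']);q=np.array(d['mtx'])@(E[:3,:3]@np.array(p)+E[:3,3]);return q[:2]/q[2]
E
python3 - <<'E'
from h import *
s=r.observe();print(s)
for n in('top','scene'):
    d=grab(n,n+'0.png');print(n,d['mtx'],d['extrinsics'])
E
```

```text
pics
{'time': 0.0, 'q': array([ 7.41408736e+01,  7.24218412e+00, -2.32709904e+00,  8.05230001e+01,
        2.03716452e-04,  8.99984318e+01]), 'qd': array([ 0.02820396, -0.03362974,  0.07570779,  0.03356003, -0.08920408,
        0.04763303]), 'joint_torque': array([ 1.01752124e-03, -4.35912788e+01,  3.52925742e+01,  1.73743459e-02,
        6.91322361e-05,  2.90084735e-06]), 'tcp_pos': array([0.14335641, 0.50462644, 0.23051455]), 'tcp_rot': array([[-9.61943979e-01,  2.73246381e-01, -4.43566608e-04],
       [ 2.73246741e-01,  9.61942733e-01, -1.54836845e-03],
       [ 3.59960118e-06, -1.61064683e-03, -9.99998703e-01]]), 'contact_force': array([-0.8338169 ,  0.64889817, -0.74459125]), 'torque': array([-0.02496541,  0.00968346, -0.00758292]), 'grip_width': 0.08562202647588806}
top [[361.54505732   0.         320.6743188 ]
 [  0.         361.54505732 201.16322817]
 [  0.           0.           1.        ]] [[-0.02819983 -0.99947715 -0.01581763  0.01023898]
 [-0.98937479  0.03016562 -0.14222362  0.52444584]
 [ 0.14262641  0.01163888 -0.98970816  1.00446559]
 [ 0.          0.          0.          1.        ]]
scene [[467.03929555   0.         316.86784908]
 [  0.         467.03929555 193.14251735]
 [  0.           0.           1.        ]] [[ 0.89374492  0.44849854 -0.00831153 -0.46119199]
 [ 0.34183122 -0.69294784 -0.63480288 -0.14908486]
 [-0.29046763  0.56451071 -0.77262942  1.37616384]
 [ 0.          0.          0.          1.        ]]
```

View pics/top0.png

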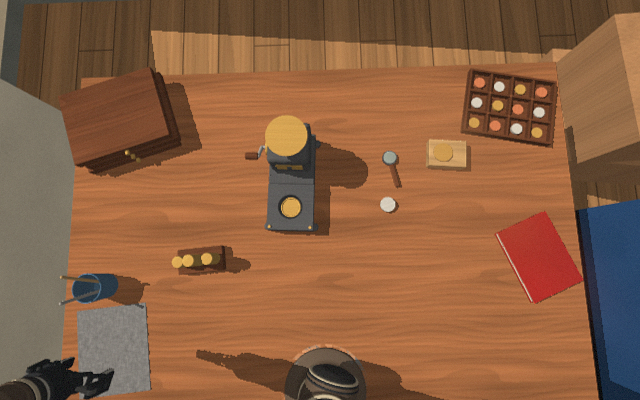

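View pics/scene0.png

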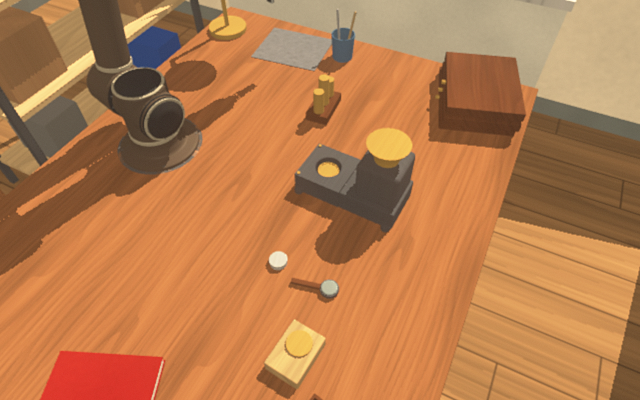

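The top view shows the lift at about (291,207), the white tin at (388,205), the loupe at (390,158), the rack at (200,260) and the scale block at (445,153). The scene view agrees: lift (328,170), tin (278,260).

Run:
```python
from h import *
def blob(im,lo,hi,x,y,w):
    h=cv2.cvtColor(im,cv2.COLOR_RGB2HSV);m=cv2.inRange(h,lo,hi);k=np.zeros_like(m);k[y-w:y+w,x-w:x+w]=255
    n,l,s,c=cv2.connectedComponentsWithStats(m&k);i=1+np.argmax(s[1:,4]);return c[i],s[i]
for n,L,T in(('top',(291,207),(388,205)),('scene',(328,170),(278,260))):
    d=grab(n);im=d['image']
    c,s=blob(im,(15,90,90),(35,255,255),*L,16);print(n,'lift',c,s,ray(d,*c,.047))
    c,s=blob(im,(0,0,120),(180,80,255),*T,16);print('tin',c,s,[ray(d,*c,z) for z in(.008,.016)])
    if n=='top':
        for nm,p,z in(('loupe',(390,158),.018),('fl',(267,228),.06),('fr',(313,231),.06),('br',(314,180),.06),('bl',(270,177),.06)):print(nm,ray(d,*p,z))
        cv2.imwrite('pics/c1.png',cv2.resize(im[100:280,150:420,::-1],None,fx=2.9,fy=2.9,interpolation=cv2.INTER_CUBIC))
```

```text
top lift [290.48       206.78153846] [281 197  20  20 325] [0.50959854 0.08131938 0.047     ]
tin [387.37234043 204.02659574] [380 197  16  15 188] [array([ 0.51424075, -0.20143615,  0.008     ]), array([ 0.51319753, -0.20004743,  0.016     ])]
loupe [ 0.65089145 -0.21502285  0.018     ]
fl [0.45007845 0.14676341 0.06      ]
fr [0.43795287 0.01834049 0.06      ]
br [0.58265409 0.01184877 0.06      ]
bl [0.59531974 0.13716153 0.06      ]
scene lift [327.89419795 168.87713311] [317 161  23  16 293] [0.50669351 0.08476147 0.047     ]
tin [277.71428571 260.21804511] [269 252  18  18 266] [array([ 0.51224637, -0.19953866,  0.008     ]), array([ 0.51517813, -0.20350011,  0.016     ])]
```

View pics/c1.png

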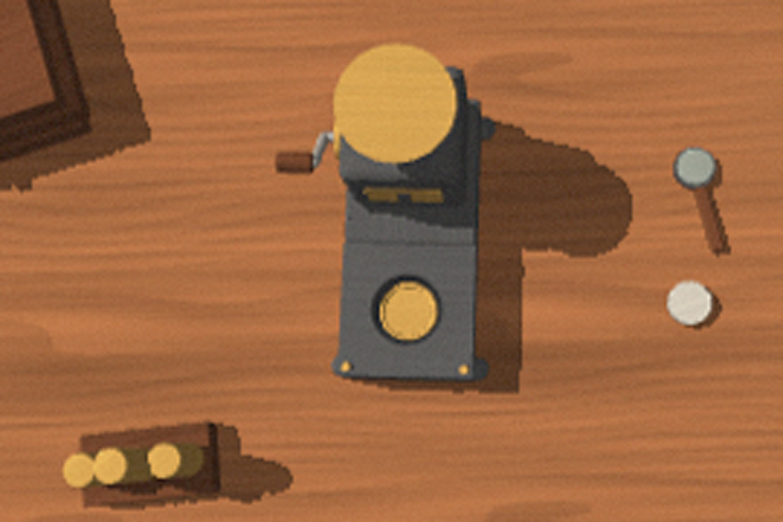

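jog_arm(claw=[-1, -1, -1, -1, -1, -1, -1, -1], linear=[[-0.05, -0.033, 0], [-0.1, -0.066, 0], [-0.15, -0.099, 0], [-0.2, -0.132, 0], [-0.25, -0.165, 0], [-0.3, -0.198, 0], [-0.35, -0.231, 0], [-0.4, -0.264, 0]], dr=[[0, 0, -2], [0, 0, -4], [0, 0, -6], [0, 0, -8], [0, 0, -10], [0, 0, -12], [0, 0, -14], [0, 0, -15.9]], force=30)

```text
time: 1.2
tcp_pos: [0.457, 0.1397, 0.2311]
tcp_rot: [[-1.0, -0.002, 0.0], [-0.002, 1.0, -0.001], [-0.0, -0.001, -1.0]]
contact_force: [0.2, 1.4, -0.6]
grip_width: -0.0
```

jog_arm(claw=[-1, -1, -1, -1], linear=[[-0.02, -0.025, 0.012], [-0.04, -0.047, 0.024], [-0.051, -0.057, 0.031], [-0.051, -0.057, 0.031]], dr=[[0, 0, 0], [0, 0, 0], [0, 0, 0], [0, 0, 0]])

```text
time: 1.7
tcp_pos: [0.508, 0.0826, 0.1994]
tcp_rot: [[-1.0, -0.001, -0.002], [-0.001, 1.0, -0.001], [0.002, -0.001, -1.0]]
contact_force: [0.1, 0.2, 0.1]
grip_width: -0.0003
```

Run:
```python
from h import *
d=grab('wrist','w1.png');s=r.observe();print(s['tcp_pos'],s['contact_force'],d['mtx'],d['extrinsics'],proj(d,[.508,.083,.046]),proj(d,s['tcp_pos']))
```

```text
[0.50774119 0.08315946 0.20003743] [-0.00493994  0.53071876  0.67082855] [[295.48780713   0.         321.02948299]
 [  0.         295.48780713 203.14811275]
 [  0.           0.           1.        ]] [[-1.86746994e-03  9.99997586e-01 -1.15823558e-03 -8.06055452e-02]
 [ 9.63071116e-01  2.11035350e-03  2.69238873e-01 -5.14377763e-01]
 [ 2.69240668e-01 -6.12667730e-04 -9.63072732e-01  2.11345660e-01]
 [ 0.00000000e+00  0.00000000e+00  0.00000000e+00  1.00000000e+00]] [322.3838333  190.91345346] [323.642639   257.63636833]
```

View pics/w1.png

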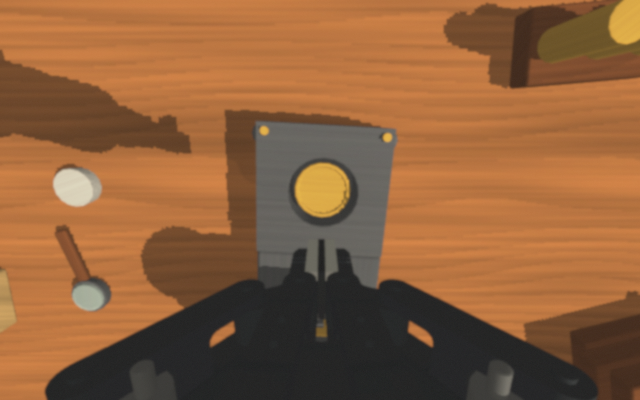

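The wrist view shows the lift at (323,190), against a projection of (322,191) from my estimate. That is aligned to about 1 mm, so I descend. The tin is at (77,187).

jog_arm(claw=[-1, -1, -1, -1, -1, -1], linear=[[0, 0, 0.03], [0, 0, 0.07], [0, 0, 0.11], [0, 0, 0.135], [0, 0, 0.144], [0, 0, 0.144]], dr=[[0, 0, 0], [0, 0, 0], [0, 0, 0], [0, 0, 0], [0, 0, 0], [0, 0, 0]])

```text
time: 2.5
tcp_pos: [0.5075, 0.0837, 0.0565]
tcp_rot: [[-1.0, -0.003, -0.001], [-0.003, 1.0, -0.0], [0.001, -0.0, -1.0]]
contact_force: [0.2, -0.4, 0.4]
grip_width: -0.0
```

jog_arm(claw=[-1, -1, -1, -1, -1, -1, -1, -1], linear=[[0, 0, 0.002], [0, 0, 0.004], [0, 0, 0.006], [0, 0, 0.0075], [0, 0, 0.009], [0, 0, 0.0105], [0, 0, 0.012], [0, 0, 0.0135]], dr=[[0, 0, 0], [0, 0, 0], [0, 0, 0], [0, 0, 0], [0, 0, 0], [0, 0, 0], [0, 0, 0], [0, 0, 0]])

```text
time: 3.5
tcp_pos: [0.5075, 0.0837, 0.0435]
tcp_rot: [[-1.0, -0.003, -0.0], [-0.003, 1.0, -0.0], [0.0, -0.0, -1.0]]
contact_force: [-1.3, -0.3, 4.2]
grip_width: -0.0003
```

jog_arm(claw=[-1, -1, -1], linear=[[0, 0, 0.0015], [0, 0, 0.003], [0, 0, 0.003]], dr=[[0, 0, 0], [0, 0, 0], [0, 0, 0]])

```text
time: 3.88
tcp_pos: [0.5075, 0.0837, 0.0408]
tcp_rot: [[-1.0, -0.003, -0.0], [-0.003, 1.0, -0.0], [0.0, -0.0, -1.0]]
contact_force: [-1.8, -0.6, 5.8]
grip_width: -0.0002
```

jog_arm(claw=[-1, -1], linear=[[0, 0, 0.0015], [0, 0, 0.0015]], dr=[[0, 0, 0], [0, 0, 0]])

```text
time: 4.12
tcp_pos: [0.5075, 0.0837, 0.0398]
tcp_rot: [[-1.0, -0.003, 0.0], [-0.003, 1.0, -0.0], [-0.0, -0.0, -1.0]]
contact_force: [-2.7, -0.1, 5.8]
grip_width: 0.0001
```

jog_arm(claw=[-1, -1], linear=[[0, 0, 0.001], [0, 0, 0.002]], dr=[[0, 0, 0], [0, 0, 0]])

```text
time: 4.38
tcp_pos: [0.5075, 0.0837, 0.0383]
tcp_rot: [[-1.0, -0.003, 0.0], [-0.003, 1.0, -0.0], [-0.0, -0.0, -1.0]]
contact_force: [-2.6, -0.1, 6.8]
grip_width: -0.0002
```

jog_arm(claw=[-1, -1], linear=[[0, 0, 0.001], [0, 0, 0.002]], dr=[[0, 0, 0], [0, 0, 0]])

```text
time: 4.62
tcp_pos: [0.5075, 0.0837, 0.037]
tcp_rot: [[-1.0, -0.002, 0.001], [-0.002, 1.0, -0.0], [-0.001, -0.0, -1.0]]
contact_force: [-2.8, -0.3, 6.8]
grip_width: 0.0004
```

jog_arm(claw=[-1, -1], linear=[[0, 0, 0.001], [0, 0, 0.002]], dr=[[0, 0, 0], [0, 0, 0]])

```text
time: 4.88
tcp_pos: [0.5075, 0.0837, 0.0356]
tcp_rot: [[-1.0, -0.002, 0.001], [-0.002, 1.0, 0.0], [-0.001, 0.0, -1.0]]
contact_force: [-3.0, -0.7, 7.4]
grip_width: -0.0003
```

jog_arm(claw=[-1, -1], linear=[[0, 0, 0.001], [0, 0, 0.002]], dr=[[0, 0, 0], [0, 0, 0]])

```text
time: 5.12
tcp_pos: [0.5075, 0.0837, 0.0342]
tcp_rot: [[-1.0, -0.003, 0.002], [-0.003, 1.0, 0.0], [-0.002, 0.0, -1.0]]
contact_force: [-2.4, -0.3, 7.3]
grip_width: -0.0
```

jog_arm(claw=[-1, -1], linear=[[0, 0, 0.001], [0, 0, 0.002]], dr=[[0, 0, 0], [0, 0, 0]])

```text
time: 5.38
tcp_pos: [0.5075, 0.0837, 0.033]
tcp_rot: [[-1.0, -0.002, 0.002], [-0.002, 1.0, 0.0], [-0.002, 0.0, -1.0]]
contact_force: [-4.1, 0.4, 9.9]
grip_width: -0.0003
```

jog_arm(claw=[-1, -1], linear=[[0, 0, 0.001], [0, 0, 0.002]], dr=[[0, 0, 0], [0, 0, 0]])

```text
time: 5.62
tcp_pos: [0.5076, 0.0837, 0.0323]
tcp_rot: [[-1.0, -0.003, 0.003], [-0.003, 1.0, 0.0], [-0.003, 0.0, -1.0]]
contact_force: [-5.6, -0.5, 14.4]
grip_width: -0.0002
```

The stop came in at about z = 0.033, so I let up now.

jog_arm(claw=[-1, -1, -1, -1, -1, -1, -1, -1], linear=[[0, 0, -0.006], [0, 0, -0.016], [0, 0, -0.03], [0, 0, -0.06], [0, 0, -0.1], [0, 0, -0.14], [0, 0, -0.168], [0, 0, -0.168]], dr=[[0, 0, 0], [0, 0, 0], [0, 0, 0], [0, 0, 0], [0, 0, 0], [0, 0, 0], [0, 0, 0], [0, 0, 0]])

```text
time: 6.62
tcp_pos: [0.5083, 0.0839, 0.2029]
tcp_rot: [[-1.0, -0.003, 0.007], [-0.002, 1.0, 0.001], [-0.007, 0.001, -1.0]]
contact_force: [-0.0, 0.3, -0.4]
grip_width: -0.0
```

Run:
```python
from h import *
d=grab('wrist');im=d['image'];s=r.observe();print(s['tcp_pos'],s['contact_force'])
h=cv2.cvtColor(im,cv2.COLOR_RGB2HSV);m=cv2.inRange(h,(15,90,90),(35,255,255))
k=np.zeros_like(m);k[150:235,280:370]=255;m&=k
n,l,st,c=cv2.connectedComponentsWithStats(m);i=1+np.argmax(st[1:,4]);print(c[i],st[i])
cs,_=cv2.findContours(m,0,1);print(cv2.fitEllipse(max(cs,key=len)))
print('pred raised/latched',proj(d,[.508,.083,.0745]),proj(d,[.508,.083,.0485]),ray(d,*c[i],.0745))
cv2.imwrite('pics/c2.png',cv2.resize(im[120:300,220:420,::-1],None,fx=3,fy=3))
```

```text
[0.50757135 0.08373914 0.20118801] [-0.66527251 -0.56579414 -0.50991275]
[320.74974394 193.08535336] [ 290  163   62   61 2929]
((320.7470703125, 193.08438110351562), (59.089542388916016, 61.26834487915039), 88.77741241455078)
pred raised/latched [320.89757055 195.50476253] [320.89460723 189.11982856] [0.50564304 0.08285211 0.0745    ]
```

View pics/c2.png

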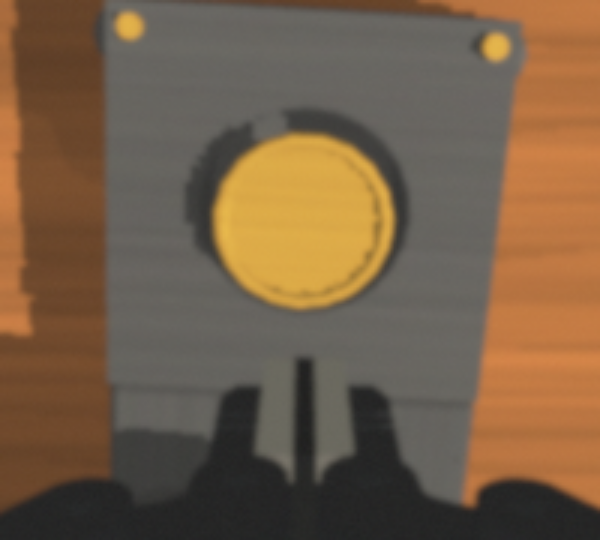

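The lift is raised: the brass disc, with its whole rim showing, is centred at about (321,193) in the wrist frame and has grown to 62 px wide. Next I go over the tin at the same relative height so calibration bias cancels.

jog_arm(claw=[-1, -1, 0, 1, 1, 1, 1, 1], linear=[[-0.001, -0.035, 0], [-0.002, -0.085, 0], [-0.003, -0.135, 0.01], [-0.004, -0.185, 0.03], [-0.005, -0.235, 0.05], [-0.0055, -0.27, 0.058], [-0.0055, -0.2845, 0.058], [-0.0055, -0.2845, 0.058]], dr=[[0, 0, 0], [0, 0, 0], [0, 0, 0], [0, 0, 0], [0, 0, 0], [0, 0, 0], [0, 0, 0], [0, 0, 0]])

```text
time: 7.68
tcp_pos: [0.5137, -0.2009, 0.1424]
tcp_rot: [[-1.0, -0.001, 0.004], [-0.001, 1.0, 0.001], [-0.004, 0.001, -1.0]]
contact_force: [-0.8, 0.1, 0.2]
grip_width: 0.0856
```

Run:
```python
from h import *
from scipy.optimize import brentq
d=grab('wrist','w3.png');im=d['image'];s=r.observe();print(s['tcp_pos'],s['tcp_rot'].round(4).tolist())
h=cv2.cvtColor(im,cv2.COLOR_RGB2HSV);m=cv2.inRange(h,(0,0,110),(180,80,255))
k=np.zeros_like(m);k[140:235,270:380]=255;m&=k
n,l,st,c=cv2.connectedComponentsWithStats(m);i=1+np.argmax(st[1:,4]);print(c[i],st[i])
b=st[i];print(proj(d,[.513,-.201,.016]),ray(d,*c[i],.016), ray(d,b[0]+b[2]/2-.5,b[1]+b[3]-1+.5,.016)-[.022,0,0], ray(d,b[0]+b[2]/2-.5,c[i][1],.016))
```

```text
[ 0.51393688 -0.20023412  0.14282173] [[-1.0, -0.0022, 0.0043], [-0.0022, 1.0, 0.0013], [-0.0043, 0.0013, -1.0]]
[323.03590347 193.25603296] [ 300  170   47   47 1699]
[321.66844243 196.14581015] [ 0.51020319 -0.19972844  0.016     ] [ 0.51112383 -0.19966401  0.016     ] [ 0.51020327 -0.19976205  0.016     ]
```

View pics/w3.png

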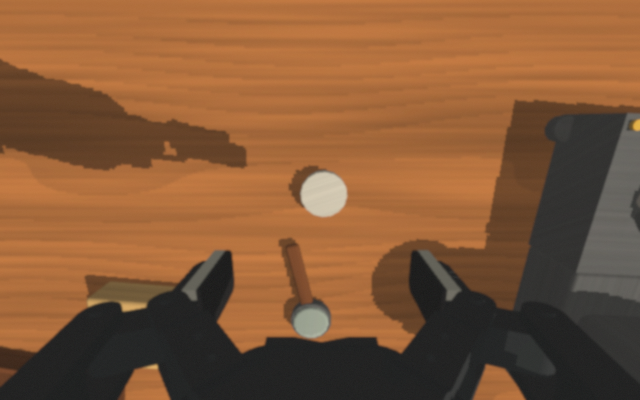

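The wrist view shows the tin at (323,193) centred between the open jaws, with the loupe grip's end at (288,243), clear of the finger paths.

jog_arm(claw=[1, 1, 1, 1, 1, 1], linear=[[0.0026, 0, 0.03], [0.0026, 0, 0.065], [0.0026, 0, 0.1], [0.0026, 0, 0.126], [0.0026, 0, 0.138], [0.0026, 0, 0.139]], dr=[[0, 0, 0], [0, 0, 0], [0, 0, 0], [0, 0, 0], [0, 0, 0], [0, 0, 0]])

```text
time: 8.48
tcp_pos: [0.5119, -0.1991, 0.0037]
tcp_rot: [[-1.0, -0.004, 0.004], [-0.004, 1.0, 0.002], [-0.004, 0.002, -1.0]]
contact_force: [0.8, 0.3, -0.9]
grip_width: 0.0853
```

jog_arm(claw=[-0.2, -0.2, -0.2, -0.2, -0.2, -0.2], linear=[[0, 0, 0], [0, 0, 0], [0, 0, 0], [0, 0, 0], [0, 0, 0], [0, 0, 0]], dr=[[0, 0, 0], [0, 0, 0], [0, 0, 0], [0, 0, 0], [0, 0, 0], [0, 0, 0]], force=25)

```text
time: 9.22
tcp_pos: [0.5126, -0.1994, 0.005]
tcp_rot: [[-1.0, -0.003, 0.006], [-0.003, 1.0, 0.001], [-0.006, 0.001, -1.0]]
contact_force: [-0.9, 0.5, 6.1]
grip_width: 0.0425
```

jog_arm(claw=[-0.2, -0.2, -0.2, -0.2, -0.2, -0.2], linear=[[0, 0, -0.003], [0, 0, -0.015], [0, 0, -0.05], [0, 0, -0.1], [0, 0, -0.135], [0, 0, -0.135]], dr=[[0, 0, 0], [0, 0, 0], [0, 0, 0], [0, 0, 0], [0, 0, 0], [0, 0, 0]])

```text
time: 9.98
tcp_pos: [0.5136, -0.2003, 0.144]
tcp_rot: [[-1.0, -0.003, 0.012], [-0.003, 1.0, -0.001], [-0.012, -0.001, -1.0]]
contact_force: [-0.7, 0.2, -1.5]
grip_width: 0.0424
```

Run:
```python
from h import *
d=grab('wrist','w4.png');im=d['image'];s=r.observe();print(s['tcp_pos'],s['tcp_rot'].round(4).tolist(),s['contact_force'],s['grip_width'])
p=s['tcp_pos'];print([proj(d,p+[0,0,z]) for z in(-.004,.012)])
cv2.imwrite('pics/c4.png',cv2.resize(im[190:330,220:420,::-1],None,fx=4,fy=4,interpolation=cv2.INTER_CUBIC))
```

```text
[ 0.51263572 -0.19991256  0.14170575] [[-1.0, -0.0034, 0.0085], [-0.0034, 1.0, 0.0001], [-0.0085, 0.0, -1.0]] [-0.38509185 -0.15187772 -1.4803924 ] 0.042687672249309486
[array([323.25048926, 250.68663495]), array([323.42961204, 264.77859154])]
```

View pics/c4.png

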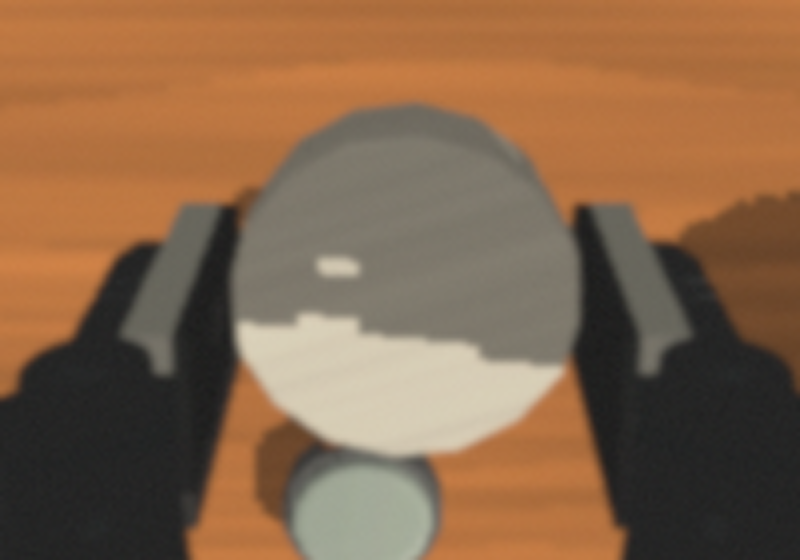

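The tin is held between the pads, centred at crop (406,280), i.e. column 321.5 of the frame, and it looks level. I carry it over to the lift and hover.

jog_arm(claw=[-0.2, -0.2, -0.2, -0.2, -0.2, -0.2, -0.2, -0.2], linear=[[0, 0.03, 0], [0.001, 0.08, 0], [0.002, 0.13, 0], [0.003, 0.18, 0], [0.003, 0.23, 0], [0.003, 0.265, 0], [0.003, 0.284, 0], [0.003, 0.284, 0.01]], dr=[[0, 0.3, 0], [0, 0.3, 0], [0, 0.3, 0], [0, 0.3, 0], [0, 0.3, 0], [0, 0.3, 0], [0, 0.3, 0], [0, 0.3, 0]])

```text
time: 11.02
tcp_pos: [0.5089, 0.0847, 0.1312]
tcp_rot: [[-1.0, -0.005, 0.003], [-0.005, 1.0, -0.0], [-0.003, -0.0, -1.0]]
contact_force: [0.1, -0.2, -1.1]
grip_width: 0.0427
```

jog_arm(claw=[-0.2, -0.2, -0.2, -0.2, -0.2], linear=[[0, 0, 0.015], [0, 0, 0.03], [0, 0, 0.04], [0, 0, 0.045], [0, 0, 0.045]], dr=[[0, 0, 0], [0, 0, 0], [0, 0, 0], [0, 0, 0], [0, 0, 0]])

```text
time: 11.65
tcp_pos: [0.5089, 0.0845, 0.0859]
tcp_rot: [[-1.0, -0.005, 0.003], [-0.005, 1.0, -0.0], [-0.003, -0.0, -1.0]]
contact_force: [-0.2, 0.9, -1.5]
grip_width: 0.0427
```

Run:
```python
from h import *
d=grab('wrist','w5.png');im=d['image'];s=r.observe();print(s['tcp_pos'],s['tcp_rot'].round(4).tolist(),s['contact_force'],s['grip_width'])
np.savez('w5.npz',mtx=d['mtx'],extrinsics=d['extrinsics'],image=im)
cv2.imwrite('pics/c5.png',cv2.resize(im[190:330,220:420,::-1],None,fx=4,fy=4,interpolation=cv2.INTER_CUBIC))
```

```text
[0.50918855 0.08461154 0.08637922] [[-1.0, -0.0049, 0.0037], [-0.0049, 1.0, -0.0002], [-0.0037, -0.0002, -1.0]] [-0.57875461 -0.43154738 -0.12350132] 0.04209489420297337
```

View pics/c5.png

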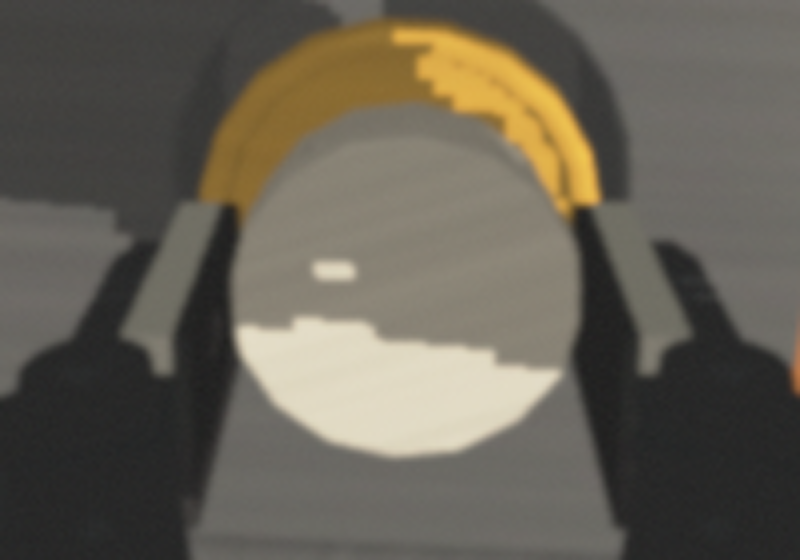

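Run:
```python
from h import *
from scipy.optimize import least_squares
d=np.load('w5.npz');im=d['image']
h=cv2.cvtColor(im,cv2.COLOR_RGB2HSV);m=cv2.inRange(h,(15,110,60),(35,255,255))
pts=[];
for u in range(271,370,3):
    v=np.flatnonzero(m[185:245,u])
    if len(v):pts.append((u,185+v[0]-.5))
def fit(P,R):
    f=least_squares(lambda c:np.hypot(P[:,0]-c[0],P[:,1]-c[1])-R,P.mean(0)+[.02,0]);return f.x,np.abs(f.fun).max()
for z in(.0745,.062):
    print('lift',z,fit(np.array([ray(d,*p,z)[:2] for p in pts]),.0285))
c=lambda x,y:(220+x/4-.4,190+y/4-.4)
print('tin bottom',[ray(d,*c(410,y),z) [:2]for y,z in((100,.081),(137,.097),(457,.097))])
print('tin sides',[ray(d,*c(x,275),.097)[:2] for x in(232,580)], 'cam',-d['extrinsics'][:3,:3].T@d['extrinsics'][:3,3])
```

```text
lift 0.0745 (array([0.50592544, 0.08301063]), np.float64(0.00034712899122753965))
lift 0.062 (array([0.50869544, 0.08287561]), np.float64(0.001312598367771669))
tin bottom [array([0.48665962, 0.08411272]), array([0.48600821, 0.08406595]), array([0.52935459, 0.08436774])]
tin sides [array([0.50397531, 0.06250881]), array([0.50370441, 0.10489126])] cam [0.43859382 0.08338976 0.228103  ]
```

The hover view shows the lip circle centred near crop column 400 and the tin at 406. The rays put the lift at (0.506, 0.083) and the tin at (0.508, 0.084), so I correct by about 2 mm in x and 0.8 mm in y, then lower.

jog_arm(claw=[-0.2, -0.2, -0.2, -0.2, -0.2, -0.2, -0.2, -0.2], linear=[[0.001, -0.0004, 0], [0.0019, -0.0008, 0], [0.0019, -0.0008, 0.002], [0.0019, -0.0008, 0.004], [0.0019, -0.0008, 0.006], [0.0019, -0.0008, 0.0075], [0.0019, -0.0008, 0.0085], [0.0019, -0.0008, 0.0085]], dr=[[0, 0, 0], [0, 0, 0], [0, 0, 0], [0, 0, 0], [0, 0, 0], [0, 0, 0], [0, 0, 0], [0, 0, 0]])

```text
time: 12.7
tcp_pos: [0.5073, 0.0838, 0.0777]
tcp_rot: [[-1.0, -0.005, 0.003], [-0.005, 1.0, -0.0], [-0.003, -0.0, -1.0]]
contact_force: [0.1, 1.2, -1.1]
grip_width: 0.0426
```

jog_arm(claw=[-0.2, -0.2, -0.2], linear=[[0, 0, 0.0007], [0, 0, 0.0014], [0, 0, 0.0014]], dr=[[0, 0, 0], [0, 0, 0], [0, 0, 0]])

```text
time: 13.08
tcp_pos: [0.5073, 0.0838, 0.0766]
tcp_rot: [[-1.0, -0.005, 0.004], [-0.005, 1.0, -0.0], [-0.004, -0.0, -1.0]]
contact_force: [-0.6, -1.0, 1.8]
grip_width: 0.0428
```

Run:
```python
from h import *
d=grab('wrist','w6.png');im=d['image'];s=r.observe();print(s['tcp_pos'],s['contact_force'])
np.savez('w6.npz',mtx=d['mtx'],extrinsics=d['extrinsics'],image=im)
cv2.imwrite('pics/c6.png',cv2.resize(im[190:330,220:420,::-1],None,fx=4,fy=4,interpolation=cv2.INTER_CUBIC))
```

```text
[0.50733091 0.08380191 0.07658652] [-0.90449392 -0.46757928  2.10974164]
```

View pics/c6.png

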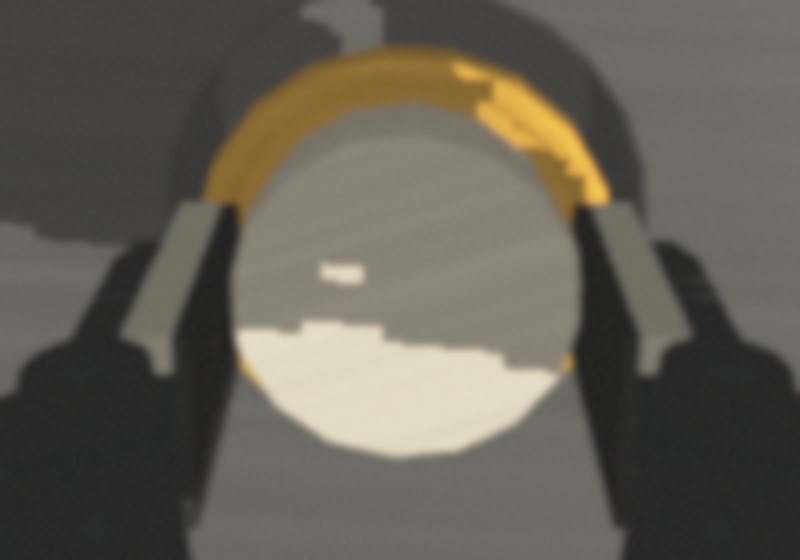

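The tin now sits inside the lip: the lip spans crop columns 205–608 and the tin is centred at 406. Contact at TCP z 0.0766 matches the seat height, so I release.

jog_arm(claw=[0.15, 0.3, 0.6, 1, 1, 1, 1, 1], linear=[[0, 0, 0], [0, 0, 0], [0, 0, 0], [0, 0, 0], [0, 0, -0.01], [0, 0, -0.03], [0, 0, -0.05], [0, 0, -0.06]], dr=[[0, 0, 0], [0, 0, 0], [0, 0, 0], [0, 0, 0], [0, 0, 0], [0, 0, 0], [0, 0, 0], [0, 0, 0]])

```text
time: 14.12
tcp_pos: [0.5078, 0.0839, 0.1384]
tcp_rot: [[-1.0, -0.005, 0.006], [-0.005, 1.0, 0.0], [-0.006, 0.0, -1.0]]
contact_force: [0.3, -0.1, 0.6]
grip_width: 0.0852
```

Run:
```python
from h import *
d=grab('wrist','w7.png');im=d['image'];s=r.observe();print(s['tcp_pos'],s['contact_force'],s['tcp_rot'].round(4).tolist())
np.savez('w7.npz',mtx=d['mtx'],extrinsics=d['extrinsics'],image=im)
cv2.imwrite('pics/c7.png',cv2.resize(im[140:280,220:420,::-1],None,fx=4,fy=4,interpolation=cv2.INTER_CUBIC))
```

```text
[0.50808938 0.08399621 0.13906226] [ 0.44447345 -0.55597569  0.16207386] [[-1.0, -0.0049, 0.0069], [-0.0049, 1.0, 0.0004], [-0.0069, 0.0003, -1.0]]
```

View pics/c7.png

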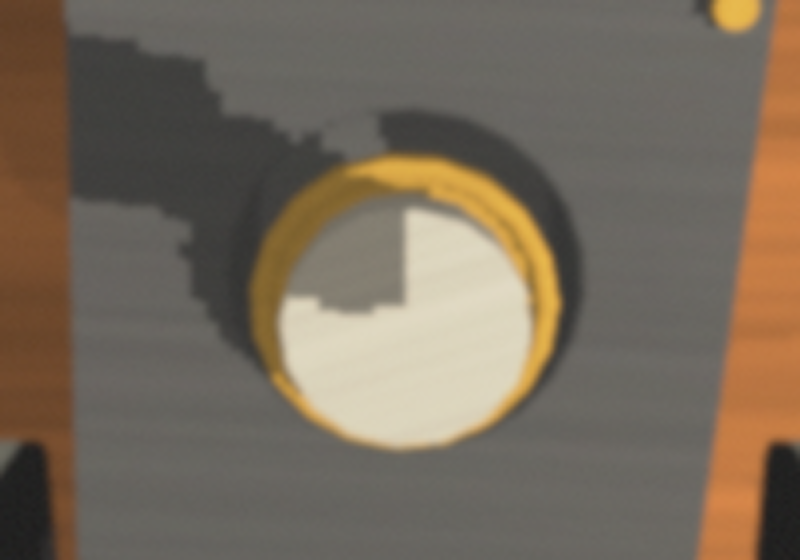

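The tin lies flat inside the brass lip, with its top disc at crop (405,320) and the lip visible all round. I close the fingers and go for the second press.

jog_arm(claw=[-1, -1, -1, -1, -1, -1, -1, -1], linear=[[0.0018, 0, 0], [0.0018, 0, 0], [0.0018, 0, 0], [0.0018, 0, 0.005], [0.0018, 0, 0.02], [0.0018, 0, 0.035], [0.0018, 0, 0.044], [0.0018, 0, 0.044]], dr=[[0, 0.3, 0], [0, 0.3, 0], [0, 0.3, 0], [0, 0.3, 0], [0, 0.3, 0], [0, 0.3, 0], [0, 0.3, 0], [0, 0.3, 0]])

```text
time: 15.18
tcp_pos: [0.5059, 0.0839, 0.0939]
tcp_rot: [[-1.0, -0.005, -0.0], [-0.005, 1.0, -0.0], [0.0, -0.0, -1.0]]
contact_force: [-1.0, 0.3, 1.2]
grip_width: 0.0001
```

jog_arm(claw=[-1, -1, -1, -1, -1, -1, -1, -1], linear=[[0, 0, 0.002], [0, 0, 0.004], [0, 0, 0.0055], [0, 0, 0.007], [0, 0, 0.0085], [0, 0, 0.01], [0, 0, 0.0115], [0, 0, 0.013]], dr=[[0, 0, 0], [0, 0, 0], [0, 0, 0], [0, 0, 0], [0, 0, 0], [0, 0, 0], [0, 0, 0], [0, 0, 0]])

```text
time: 16.18
tcp_pos: [0.506, 0.0839, 0.0809]
tcp_rot: [[-1.0, -0.005, 0.0], [-0.005, 1.0, 0.0], [-0.0, 0.0, -1.0]]
contact_force: [0.0, -0.2, 3.7]
grip_width: -0.0
```

jog_arm(claw=[-1, -1, -1, -1, -1, -1, -1, -1], linear=[[0, 0, 0.0015], [0, 0, 0.003], [0, 0, 0.0045], [0, 0, 0.006], [0, 0, 0.0075], [0, 0, 0.009], [0, 0, 0.0105], [0, 0, 0.012]], dr=[[0, 0, 0], [0, 0, 0], [0, 0, 0], [0, 0, 0], [0, 0, 0], [0, 0, 0], [0, 0, 0], [0, 0, 0]])

```text
time: 17.18
tcp_pos: [0.506, 0.0839, 0.0689]
tcp_rot: [[-1.0, -0.005, 0.0], [-0.005, 1.0, 0.0], [-0.0, 0.0, -1.0]]
contact_force: [-1.1, -1.1, 4.3]
grip_width: 0.0002
```

jog_arm(claw=[-1, -1, -1, -1, -1, -1, -1, -1], linear=[[0, 0, 0.0015], [0, 0, 0.003], [0, 0, 0.0045], [0, 0, 0.006], [0, 0, 0.0075], [0, 0, 0.009], [0, 0, 0.0105], [0, 0, 0.0115]], dr=[[0, 0, 0], [0, 0, 0], [0, 0, 0], [0, 0, 0], [0, 0, 0], [0, 0, 0], [0, 0, 0], [0, 0, 0]])

```text
time: 18.18
tcp_pos: [0.5061, 0.0839, 0.0573]
tcp_rot: [[-1.0, -0.005, 0.0], [-0.005, 1.0, 0.0], [-0.0, 0.0, -1.0]]
contact_force: [-0.4, 0.1, 5.4]
grip_width: -0.0001
```

Now about 4.7 mm below latched, so I take small steps.

jog_arm(claw=[-1, -1], linear=[[0, 0, 0.001], [0, 0, 0.002]], dr=[[0, 0, 0], [0, 0, 0]])

```text
time: 18.42
tcp_pos: [0.506, 0.0839, 0.0552]
tcp_rot: [[-1.0, -0.005, 0.0], [-0.005, 1.0, 0.0], [-0.0, 0.0, -1.0]]
contact_force: [-1.3, -1.1, 6.0]
grip_width: 0.0001
```

jog_arm(claw=[-1, -1], linear=[[0, 0, 0.001], [0, 0, 0.002]], dr=[[0, 0, 0], [0, 0, 0]])

```text
time: 18.68
tcp_pos: [0.5061, 0.0839, 0.0533]
tcp_rot: [[-1.0, -0.005, 0.0], [-0.005, 1.0, 0.0], [-0.0, 0.0, -1.0]]
contact_force: [-1.5, -0.2, 6.5]
grip_width: -0.0001
```

jog_arm(claw=[-1, -1], linear=[[0, 0, 0.001], [0, 0, 0.002]], dr=[[0, 0, 0], [0, 0, 0]])

```text
time: 18.92
tcp_pos: [0.5061, 0.0839, 0.0514]
tcp_rot: [[-1.0, -0.005, 0.0], [-0.005, 1.0, 0.0], [-0.0, 0.0, -1.0]]
contact_force: [-1.5, 0.2, 6.3]
grip_width: 0.0001
```

jog_arm(claw=[-1, -1], linear=[[0, 0, 0.001], [0, 0, 0.002]], dr=[[0, 0, 0], [0, 0, 0]])

```text
time: 19.18
tcp_pos: [0.506, 0.0839, 0.0495]
tcp_rot: [[-1.0, -0.005, 0.0], [-0.005, 1.0, 0.0], [-0.0, 0.0, -1.0]]
contact_force: [-1.9, -0.4, 8.4]
grip_width: -0.0002
```

jog_arm(claw=[-1, -1], linear=[[0, 0, 0.0008], [0, 0, 0.0012]], dr=[[0, 0, 0], [0, 0, 0]])

```text
time: 19.42
tcp_pos: [0.506, 0.0839, 0.049]
tcp_rot: [[-1.0, -0.005, 0.001], [-0.005, 1.0, 0.0], [-0.001, 0.0, -1.0]]
contact_force: [-3.3, -1.6, 11.5]
grip_width: -0.0002
```

The stop is felt at 11.5 N. I let up gently past latch height, then retreat.

jog_arm(claw=[-1, -1, -1, -1, -1, -1, -1, -1], linear=[[0, 0, -0.002], [0, 0, -0.005], [0, 0, -0.008], [0, 0, -0.011], [0, 0, -0.014], [0, 0, -0.02], [0, 0, -0.04], [0, 0, -0.08]], dr=[[0, 0, 0], [0, 0, 0], [0, 0, 0], [0, 0, 0], [0, 0, 0], [0, 0, 0], [0, 0, 0], [0, 0, 0]])

```text
time: 20.42
tcp_pos: [0.5047, 0.0837, 0.1282]
tcp_rot: [[-1.0, -0.005, -0.003], [-0.005, 1.0, -0.0], [0.003, -0.0, -1.0]]
contact_force: [0.9, 0.1, -0.3]
grip_width: -0.0
```

jog_arm(claw=[-1, -1, -1], linear=[[0, 0, -0.03], [0, 0, -0.04], [0, 0, -0.04]], dr=[[0, 0, 0], [0, 0, 0], [0, 0, 0]])

```text
time: 20.8
tcp_pos: [0.505, 0.0837, 0.1682]
tcp_rot: [[-1.0, -0.005, -0.002], [-0.005, 1.0, -0.0], [0.002, -0.0, -1.0]]
contact_force: [0.5, -0.4, -0.9]
grip_width: 0.0002
```

Run:
```python
from h import *
d=grab('wrist','w8.png');im=d['image'];s=r.observe();print(s['tcp_pos'],s['contact_force'],s['time'])
h=cv2.cvtColor(im,cv2.COLOR_RGB2HSV);m=cv2.inRange(h,(0,0,140),(180,80,255))
print('tin pred latched/raised',proj(d,[.506,.083,.062]),proj(d,[.506,.083,.088]))
cv2.imwrite('pics/c8.png',cv2.resize(im[130:270,220:420,::-1],None,fx=4,fy=4,interpolation=cv2.INTER_CUBIC))
```

```text
[0.50453556 0.08363442 0.16731939] [-0.23102185 -1.22326428 -1.20897175] 20.85
tin pred latched/raised [321.21006823 204.46616173] [321.20170734 213.438902  ]
```

View pics/c8.png

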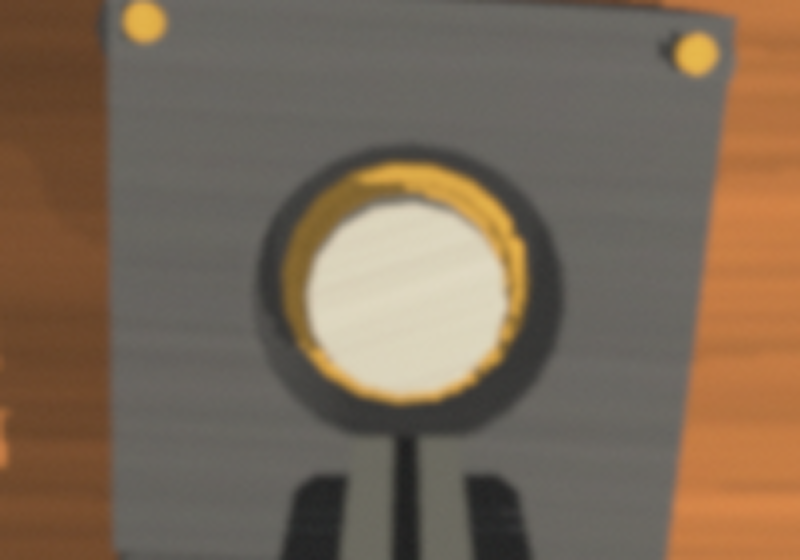

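The tin is centred at crop (406,298), which matches the latched prediction of (405,297) rather than the raised one at (405,333). It lies flat, with lip visible all round and the lift below the deck. I hand it in.

```bash
python3 -c "
from rig import r
print(r.job_done())"
```

```text
the job is handed in; nothing more can be done
None
```

The job is done and handed in at about 21 s of simulated time; the rig reports no verdict. I pressed the empty lift until its latch let go, about 13 mm below latched height, and it rose. I then set the tin in the raised lift, opened the fingers clear, and pressed tin and lift down to the stop until the latch caught.

- **Forces:** the wrist readings taken at the end of each move peaked at about 15 N on the first press and 12 N on the second, both under the 20 N limit. Readings between those moments were not recorded.
- **Last wrist picture:** the tin lies flat and centred inside the lip. It sits within about a pixel of where a latched lift should put it, and the arm is clear about 10 cm above.
- **Disagreements:** the cameras differed by about 3–4 mm on where the lift was. I settled this by comparing tin and lip in a close wrist view and correcting by about 2 mm before placing.
- **Bystanders:** I did not re-measure the loupe, tube rack or scale block at the end. The gripper was not seen to come near any of them.

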